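Square a ticket strip on the stop board

ROBOT

A 6-joint arm with a two-finger parallel gripper is mounted at the origin on a cart in front of the work surface, level with it; the furniture and walls round the work are solid. World frame = base frame: x ahead of the robot, y to its left, z up, the work surface at z = 0. Lengths are in m, angles in rad, forces in N, time in s.
With the tool pointing down it reaches from about 0.225 to 0.875 m from the base axis. Payload 3.4 kg.
Tool frame: the origin (TCP) lies at the centre of the arm's flange, where the gripper is bolted on; the fingertips stand manip.tcp_to_tips ahead of it and the grasp point (between the pads) lies 155 mm ahead of it (manip.tcp_to_tips is the distance from the TCP to the fingertips, in m); z points along the fingers, y is the line along which they close (so a half turn about z gives the same grasp; the last joint's range is limited). The gripper opens to 85 mm and grips with 20 to 120 N. Pads are 22 mm wide; open, the fingers measure 114 mm over their backs; the gripper's body (76 mm by 85 mm) begins 54 mm behind the grasp point. The pads swing forward as they close: fully open they stand 13 mm farther back than shut.
Start: joints at [-1.277, 0.276, 1.505, -0, 1.361, -0.121], TCP at [0.232, -0.526, 0.405] pointing down, gripper open.
Joint ranges: [-2.89, 2.89], [-0.75, 2.08], [0.22, 2.7], [-1.18, 4.32], [0.11, 2.71], [-2.7, 2.7]. Speed limits (rad/s): [2.57, 2.57, 3.14, 3.14, 3.14, 3.14].

INTERFACE

Orientations are given as a unit quaternion [w, x, y, z].
In Python, from rig import sensors, imaging, manip gives the robot as it stands. The module is installed in compiled form; this text tells all that it offers.
- The arm moves only by the tool jog_arm, never from a script. Its argument "plan" is a list of rows, each an object of numbers: "dx", "dy", "dz": the shift along the tool's x, y, z in mm; "ax", "ay", "az": the turn, a rotation vector about the tool's x, y, z in units of 6 degrees (1.0 is 6 degrees); "grip": the closure, from 0 (fully open) to 1 (shut). A call has 1 to 20 rows; each row shifts and turns the commanded pose from where the row before left it, along the tool's axes as they then stand; what a row does not reach is not made up. A row lasts 1/12 s, in which the tool goes at most 41.7 mm and 7.16 degrees, less where a joint would pass 70% of its speed; a pose out of reach is approached as far as the arm can. A call is refused whole if a number of a shift passes 41.7 or a number of a turn 1, either way. A call with a gripper value outside its range is refused whole. The fingers move at their own pace and stop on an object; "grip_force" is the grip in N (left out, the last holds). Time passes only in rows, so rows that do not move let the fingers close. It gives the time, the measured TCP pose, the force, the opening and the grip force at its end, in the units of the state.
- sensors.get_state(): the state, without advancing time (a new reading comes with each control period).
- imaging.get_image(name): name is "side" or "top"; returns a dict with "image" (384x512x3 uint8, red, green, blue), "K" (3x3 intrinsics, pixels), "extrinsics" (4x4, takes a point from world to camera coordinates). Camera axes: x right, y up, looking along -z (the intrinsics and any distortion apply to the point x, -y, -z); pixel columns grow to the right and rows downward; lengths in m; the calibration is good to about 2 mm. A picture is of the moment at which its call begins. There is no depth.
- manip.sign_off(): hands the job in; it is judged then, once.
The state is a dict: "clock": time; "qpos": joint angles; "qd": joint speeds; "effort": joint torques, N m; "position": TCP position; "ee_rot": TCP orientation; "contact_force": force on the tool from outside, world axes, zero at the start; "moment": the same for the moment, N m; "width": finger opening in m; "gripper_force": force on a finger pad.
Only numpy, scipy, OpenCV 4.12 (cv2) and the standard library are available. Lean on these libraries where they do the work, as an engineer would, in place of code of your own. Each camera call takes 0.05 s, during which the arm holds its last target. There are 200 camera calls.

TASK

Square up the long ticket strip on the stop board: sliding it over the board without lifting it, push it in, now at one end and now at the other as it needs, under the two sprung rollers, until it is pressed firmly home and lies flush along the long fence. Then slide it along the fence until its end touches the end stop, still flush, and let go. Feel for the contact: 10 to 15 N of push is enough, never ram the fence or the end stop (25 N is too much), and leave the tin, the label roll and the ribbon spool where they are.

Things in the scene. Friction and masses are not known exactly. Their poses are not given: they have to be found in the camera images.
- stop_board: Plywood board, 242 x 376 x 10 mm, fixed on the table (upper face z = 10 mm). Origin: the inner corner where the faces of fence and end stop meet, at table height. +x points square into the fence, away from the robot; +y along the fence to the end stop, to the robot's left. The board spans x -210 to +32, y -348 to +28 mm.
- fence: Long rigid aluminium bar on the board, 24 mm high above it, 14 mm thick; its face is the board's plane x = 0, from y = -275 to 0 mm. Same origin and axes as the stop board.
- end_stop: Rigid aluminium block on the board, 24 mm high above it; its face is the board's plane y = 0, from x = -52 to 0 mm. Same origin and axes as the stop board.
- roller_l: Left sprung black roller, 24 mm diameter, 24 mm long, hung from a dark steel tower behind the fence (72 mm high over the table). Origin at its centre, 12 mm in front of the fence face; it reaches 24 mm in front of it. Its underside is 1.5 mm below the strip's top: the strip's back edge lifts it when pushed in, and it then presses down with about 1.3 N; it turns freely, but resists by a few N before the fence is felt.
- roller_r: Right sprung black roller, 24 mm diameter, 24 mm long, hung from a dark steel tower behind the fence (72 mm high over the table). Origin at its centre, 12 mm in front of the fence face; it reaches 24 mm in front of it. Same as the left one, 140 mm further from the end stop.
- strip_mid (a point): Centre of the ticket strip, half-way up: straight aluminium bar, 280 long (y axis) x 44 wide (x) x 16 mm high, about 0.35 kg, grey end caps, white paper on top. It lies loose on the board, askew by up to 0.3 rad, some 85 mm in front of the fence and 25 to 40 mm short of the end stop. Its +x side is to face the fence, its +y end the end stop.
- strip_left (a point): Half-way up the strip's corner between its back (+x) side and its +y end: 22 mm along x and 140 mm along y from its centre. A push near one end swings the strip's other end outwards; pushed some 50 mm from its middle, the other end about keeps its place.
- strip_right (a point): Half-way up the strip's corner between its back (+x) side and its -y end: 22 mm along x and -140 mm along y from its centre.
- tin: Bystander: red and white round tin, 63 mm across, 27 mm high, on the table left of the board; origin under its centre.
- roll: Bystander: white label roll, 44 mm across, 26 mm high, standing on the board near the middle of its front edge, close in front of the strip; origin under its centre.
- spool: Bystander: red ribbon spool, 76 x 62 x 38 mm, on the table left of the board; origin under it.

How it is judged:
By the outcome, as a careful person would: the job done as asked, in the order asked, and still so for the second after the job is handed in, with the robot touching nothing.
It also fails if it takes over 64 s, if anything falls off the work surface, if the arm or the gripper's body presses on something with over 40 N, if the wrist force passes 120 N, or if a joint passes its speed limit or range.

## Working session

There is one attempt and no reset: what is moved stays moved. The work goes in short steps, Python scripts to look and compute and a tool call to move; the robot and the scene stay as the last step left them, time stands still between calls to the robot, and variables do not carry over. Pictures are saved under pics/ and viewed, at most 10 in all, crops included, and the job is handed in when it is done.

Besides the shell and the picture viewer there is one more tool, called after "Request:" in YAML: its name, and indented under it one key for each argument. jog_arm: Moves the arm, as the interface text tells. Its arguments: {"type":"object","properties":{"plan":{"type":"array"},"grip_force":{"type":"number"}},"required":["plan"]}

```bash
mkdir -p pics; python3 - <<'E'
from rig import sensors, imaging, manip
import cv2,numpy as np
np.set_printoptions(precision=4,suppress=True)
for n in("top","side"):
    d=imaging.get_image(n); cv2.imwrite(f"pics/{n}0.png",d["image"][:,:,::-1]); print(n,d["K"],d["extrinsics"],[k for k in d])
s=sensors.get_state(); print(s, manip.tcp_to_tips)
E
```

```text
top [[459.8275   0.     256.7552]
 [  0.     459.8275 194.6417]
 [  0.       0.       1.    ]] [[ 0.0138 -0.9998  0.0146  0.0543]
 [ 0.985   0.0161  0.1719 -0.5414]
 [-0.1721  0.012   0.985  -1.0887]
 [ 0.      0.      0.      1.    ]] ['image', 'K', 'extrinsics']
side [[394.4068   0.     258.5758]
 [  0.     394.4068 192.7709]
 [  0.       0.       1.    ]] [[-0.5028  0.8644  0.006   0.2228]
 [-0.6044 -0.3565  0.7125  0.331 ]
 [ 0.618   0.3546  0.7016 -1.3451]
 [ 0.      0.      0.      1.    ]] ['image', 'K', 'extrinsics']
{'clock': 0.1, 'qpos': array([-1.277 ,  0.2765,  1.506 ,  0.    ,  1.3607, -0.121 ]), 'qd': array([-0.0016, -0.0016, -0.0046,  0.0002, -0.0008, -0.0007]), 'effort': array([  0.0009, -41.7697, -24.6404,  -0.0002,   0.0058,  -0.    ]), 'position': array([ 0.2317, -0.526 ,  0.4039]), 'ee_rot': array([-0.0008,  0.9786,  0.2059, -0.0001]), 'contact_force': array([ 0.3006, -0.123 , -0.215 ]), 'moment': array([-0.0349,  0.0247, -0.0066]), 'gripper_force': 0.0, 'width': 0.08526947633488809} 0.1734
```

View pics/top0.png

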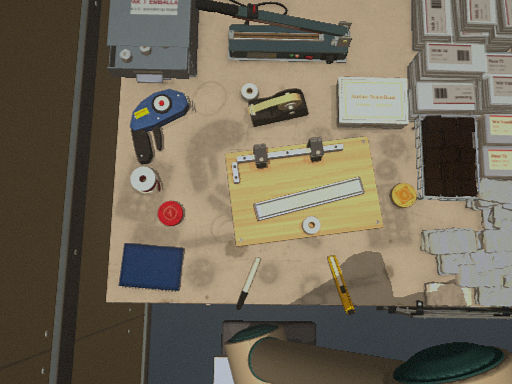

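View pics/side0.png

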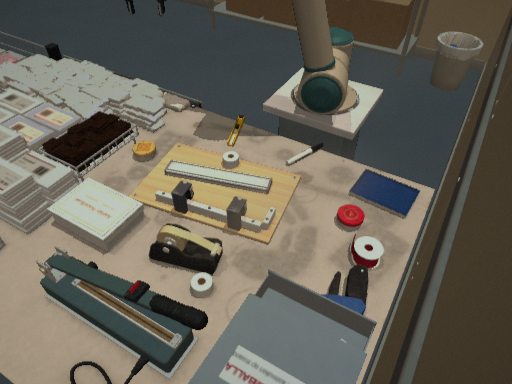

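The top view shows the board with corners at about (225,153), (369,137), (383,228) and (236,245). The strip runs from (255,212) to (363,185), the roll is at (311,226), the towers at (261,152) and (316,147), and the end stop at (236,172). The side view confirms this layout. Next I measure.

```bash
cat > h.py <<'E'
from rig import sensors, imaging, manip
import cv2,numpy as np
np.set_printoptions(precision=4,suppress=True)
def ray(d,px,z):
    K,E=d["K"],d["extrinsics"]; px=np.atleast_2d(np.asarray(px,float))
    v=np.c_[(px[:,0]-K[0,2])/K[0,0],-(px[:,1]-K[1,2])/K[1,1],-np.ones(len(px))]
    R=E[:3,:3]; c=-R.T@E[:3,3]; w=v@R
    return c+w*((z-c[2])/w[:,2])[:,None]
def proj(d,P):
    p=np.atleast_2d(P)@d["extrinsics"][:3,:3].T+d["extrinsics"][:3,3]
    return np.c_[d["K"][0,2]-d["K"][0,0]*p[:,0]/p[:,2],d["K"][1,2]+d["K"][1,1]*p[:,1]/p[:,2]]
def big(m):
    c,_=cv2.findContours(m.astype(np.uint8),cv2.RETR_EXTERNAL,cv2.CHAIN_APPROX_NONE); return max(c,key=cv2.contourArea)
def rect(P):  # centre, long, short, angle of long axis
    (c,s,_)=r=cv2.minAreaRect((P[:,:2]*1000).astype(np.float32)); b=cv2.boxPoints(r)
    e=max((b[1]-b[0],b[2]-b[1]),key=np.linalg.norm); a=np.arctan2(e[1],e[0])%np.pi
    return np.array(c),max(s),min(s),a,b
E
python3 - <<'E'
from h import *
d=imaging.get_image("top");im=d["image"];hsv=cv2.cvtColor(im,cv2.COLOR_RGB2HSV)
for p in[(240,230),(300,170),(200,190),(310,197),(257,212),(290,153),(236,175)]: print(p,hsv[p[1],p[0]])
h,s,v=[hsv[...,i].astype(int) for i in range(3)]
m=(s>95)&(h>14)&(h<30)&(v>140); m[:,:215]=0;m[:,388:]=0;m[:130]=0;m[250:]=0
m=cv2.morphologyEx(m.astype(np.uint8),cv2.MORPH_OPEN,np.ones((3,3)))
c=big(m)[:,0]; print("board",rect(ray(d,c,.010)))
w=(s<70).astype(np.uint8); f=np.zeros_like(w); cv2.fillConvexPoly(f,cv2.convexHull(c),1); w&=f
w2=w.copy(); w2[:172]=0
c2=big(w2)[:,0]; print("strip",rect(ray(d,c2,.026)))
vis=cv2.resize(im[125:260,210:400],None,fx=4,fy=4,interpolation=cv2.INTER_CUBIC)
for cc,col in((c,(255,0,0)),(c2,(0,0,255))): cv2.polylines(vis,[((cc-[210,125])*4+2).astype(np.int32)],True,col,1)
cv2.imwrite("pics/c1.png",vis[:,:,::-1])
E
```

```text
(240, 230) [ 25 107 183]
(300, 170) [ 25 106 186]
(200, 190) [ 16  71 150]
(310, 197) [ 43  24 193]
(257, 212) [  5  11 140]
(290, 153) [ 98  11 193]
(236, 175) [107  17 205]
board (array([562.1151, -55.6905]), 375.47015380859375, 241.69717407226562, np.float32(1.7144231), array([[ 415.6397,  112.8141],
       [ 469.382 , -258.79  ],
       [ 708.5905, -224.1951],
       [ 654.8482,  147.409 ]], dtype=float32))
strip (array([537.1973, -68.6657]), 278.3763122558594, 45.10699462890625, np.float32(1.841515), array([[ 478.243 ,   59.4218],
       [ 552.6874, -208.8158],
       [ 596.1516, -196.7531],
       [ 521.7071,   71.4845]], dtype=float32))
```

View pics/c1.png

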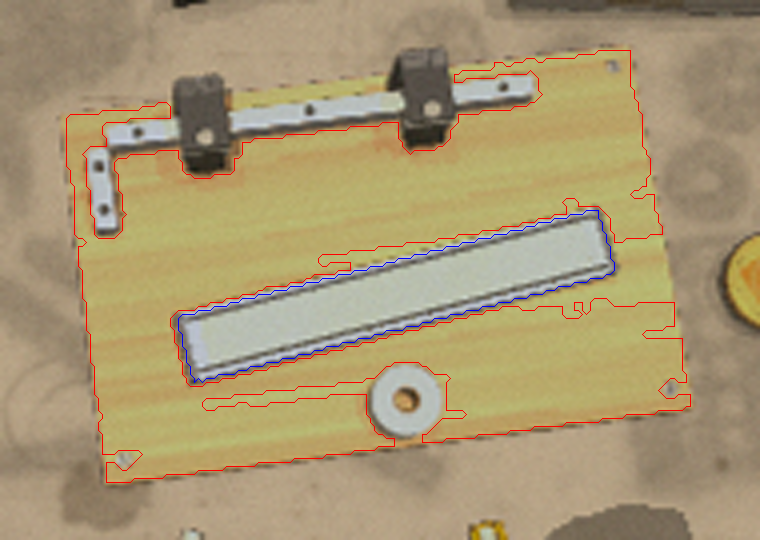

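```bash
cat >> h.py <<'E'
O=np.array([627.3,115.4]);B=.1436;Rb=np.array([[np.cos(B),-np.sin(B)],[np.sin(B),np.cos(B)]])
def tob(p): return (np.atleast_2d(p)[:,:2]-O)@Rb
def strip(d):
    im=d["image"];hsv=cv2.cvtColor(im,cv2.COLOR_RGB2HSV)
    f=np.zeros(im.shape[:2],np.uint8);q=proj(d,np.c_[(O+np.array([[-207,-345],[-207,25],[-14,25],[-14,-345]])@Rb.T)/1000,np.full(4,.01)])
    cv2.fillConvexPoly(f,q.astype(np.int32),1)
    c=big((hsv[...,1]<70)&(f>0))[:,0]; return rect(ray(d,c,.026))
def st():
    s=sensors.get_state(); w,x,y,z=s["ee_rot"]; R=cv2.Rodrigues(2*np.arctan2(np.linalg.norm([x,y,z]),w)*np.array([x,y,z])/np.linalg.norm([x,y,z]))[0]
    F=s["contact_force"]; print("t",s["clock"],"board",tob(s["position"]*1000)[0],"tipz",s["position"][2]*1000-173.4,"yaw-B",np.arctan2(R[1,0],R[0,0])-B,"tz",R[:,2],"F",F[:2]@Rb,F[2],"w",s["width"],"q",s["qpos"])
E
python3 - <<'E'
from h import *
d=imaging.get_image("top"); P=ray(d,[311,225.3],.026)*1000; print("roll",tob(P))
P=ray(d,[[210+103/4-.5,125+152/4-.5],[210+530/4,125+103/4]],.034)*1000; print("fence face ends",tob(P))
r=strip(d);print(r[:4],tob(r[0]),r[3]-np.pi/2-B,tob(r[4]))
E
```

```text
roll [[-183.899  -164.6591]]
fence face ends [[  -2.7144    2.7728]
 [  -6.5456 -271.6573]]
(array([537.2452, -68.8386]), 278.7352294921875, 45.10699462890625, np.float32(1.8415148)) [[-115.4937 -169.4548]] 0.12711845 [[-155.5337  -34.071 ]
 [-120.1967 -310.5572]
 [ -75.4536 -304.8387]
 [-110.7907  -28.3525]]
```

Request:
jog_arm:
  plan:
    - {"az": 0.863,"grip": 1}
    - {"az": 0.863,"grip": 1}
    - {"az": 0.863,"grip": 1}
    - {"dx": 18.5,"dy": -27.3,"grip": 1}
    - {"dx": 18.5,"dy": -27.3,"grip": 1}
    - {"dx": 18.5,"dy": -27.3,"grip": 1}
    - {"dx": 18.5,"dy": -27.3,"grip": 1}
    - {"dx": 18.5,"dy": -27.3,"grip": 1}
    - {"dx": 18.5,"dy": -27.3,"grip": 1}
    - {"dx": 18.5,"dy": -27.3,"grip": 1}
    - {"dx": 18.5,"dy": -27.3,"grip": 1}
    - {"dx": 18.5,"dy": -27.3,"grip": 1}
    - {"dx": 18.5,"dy": -27.3,"grip": 1}
    - {"dx": 18.5,"dy": -27.3,"grip": 1}
    - {"dx": 18.5,"dy": -27.3,"grip": 1}
    - {"dx": 18.5,"dy": -27.3,"grip": 1}
    - {"dx": 18.5,"dy": -27.3,"grip": 1}
    - {"dx": 18.5,"dy": -27.3,"grip": 1}
    - {"dx": 18.5,"dy": -27.3,"grip": 1}
    - {"dx": 18.5,"dy": -27.3,"grip": 1}

```text
$.plan[0]: bad value
```

```bash
python3 -c "
from h import *
st()"
```

```text
t 0.2 board [-483.3409 -578.3089] tipz 230.76481355448036 yaw-B 0.27123145474689564 tz [-0.0004  0.0011 -1.    ] F [ 0.316  -0.5114] -0.12386914931639659 w 0.08533410143089078 q [-1.277   0.2764  1.5057 -0.      1.3607 -0.121 ]
```

Request:
jog_arm:
  plan:
    - {"dx": 0,"dy": 0,"dz": 0,"ax": 0,"ay": 0,"az": 0.863,"grip": 1}

```text
clock: 0.28
position: [0.2317, -0.5262, 0.4044]
ee_rot: [-0.0, 0.987, 0.161, -0.0]
contact_force: [1.0, -0.4, -0.2]
width: 0.0756
gripper_force: 0.0
```

Request:
jog_arm:
  plan:
    - {"dx": 0,"dy": 0,"dz": 0,"ax": 0,"ay": 0,"az": 0.863,"grip": 1}
    - {"dx": 0,"dy": 0,"dz": 0,"ax": 0,"ay": 0,"az": 0.863,"grip": 1}
    - {"dx": 18.5,"dy": -27.3,"dz": 0,"ax": 0,"ay": 0,"az": 0,"grip": 1}
    - {"dx": 18.5,"dy": -27.3,"dz": 0,"ax": 0,"ay": 0,"az": 0,"grip": 1}
    - {"dx": 18.5,"dy": -27.3,"dz": 0,"ax": 0,"ay": 0,"az": 0,"grip": 1}
    - {"dx": 18.5,"dy": -27.3,"dz": 0,"ax": 0,"ay": 0,"az": 0,"grip": 1}
    - {"dx": 18.5,"dy": -27.3,"dz": 0,"ax": 0,"ay": 0,"az": 0,"grip": 1}
    - {"dx": 18.5,"dy": -27.3,"dz": 0,"ax": 0,"ay": 0,"az": 0,"grip": 1}
    - {"dx": 18.5,"dy": -27.3,"dz": 0,"ax": 0,"ay": 0,"az": 0,"grip": 1}
    - {"dx": 18.5,"dy": -27.3,"dz": 0,"ax": 0,"ay": 0,"az": 0,"grip": 1}
    - {"dx": 18.5,"dy": -27.3,"dz": 0,"ax": 0,"ay": 0,"az": 0,"grip": 1}
    - {"dx": 18.5,"dy": -27.3,"dz": 0,"ax": 0,"ay": 0,"az": 0,"grip": 1}
    - {"dx": 18.5,"dy": -27.3,"dz": 0,"ax": 0,"ay": 0,"az": 0,"grip": 1}
    - {"dx": 18.5,"dy": -27.3,"dz": 0,"ax": 0,"ay": 0,"az": 0,"grip": 1}
    - {"dx": 18.5,"dy": -27.3,"dz": 0,"ax": 0,"ay": 0,"az": 0,"grip": 1}
    - {"dx": 18.5,"dy": -27.3,"dz": 0,"ax": 0,"ay": 0,"az": 0,"grip": 1}
    - {"dx": 18.5,"dy": -27.3,"dz": 0,"ax": 0,"ay": 0,"az": 0,"grip": 1}
    - {"dx": 18.5,"dy": -27.3,"dz": 0,"ax": 0,"ay": 0,"az": 0,"grip": 1}
    - {"dx": 18.5,"dy": -27.3,"dz": 0,"ax": 0,"ay": 0,"az": 0,"grip": 1}

```text
clock: 1.87
position: [0.4768, -0.0202, 0.4047]
ee_rot: [0.0, 0.997, 0.072, 0.0]
contact_force: [-0.5, -0.7, 0.6]
width: 0.0001
gripper_force: 0.0
```

```bash
python3 -c "
from h import *
st()"
```

```text
t 1.8667 board [-168.3368 -112.7148] tipz 231.30195486913905 yaw-B 0.00020281526574009168 tz [ 0.0001 -0.0002 -1.    ] F [-0.5644 -0.6329] 0.6040764459488606 w 6.0273233401962204e-05 q [-0.1883  0.1279  1.7002 -0.0002  1.3134  1.2388]
```

Request:
jog_arm:
  plan:
    - {"dx": 0,"dy": 0,"dz": 25,"ax": 0,"ay": 0,"az": 0,"grip": 1}
    - {"dx": 0,"dy": 0,"dz": 25,"ax": 0,"ay": 0,"az": 0,"grip": 1}
    - {"dx": 0,"dy": 0,"dz": 25,"ax": 0,"ay": 0,"az": 0,"grip": 1}
    - {"dx": 0,"dy": 0,"dz": 25,"ax": 0,"ay": 0,"az": 0,"grip": 1}
    - {"dx": 0,"dy": 0,"dz": 25,"ax": 0,"ay": 0,"az": 0,"grip": 1}
    - {"dx": 0,"dy": 0,"dz": 25,"ax": 0,"ay": 0,"az": 0,"grip": 1}
    - {"dx": 0,"dy": 0,"dz": 25,"ax": 0,"ay": 0,"az": 0,"grip": 1}
    - {"dx": 0,"dy": 0,"dz": 20,"ax": 0,"ay": 0,"az": 0,"grip": 1}
    - {"dx": 0,"dy": 0,"dz": 12,"ax": 0,"ay": 0,"az": 0,"grip": 1}
    - {"dx": 0,"dy": 0,"dz": 6,"ax": 0,"ay": 0,"az": 0,"grip": 1}
    - {"dx": 0,"dy": 0,"dz": 4,"ax": 0,"ay": 0,"az": 0,"grip": 1}
    - {"dx": 0,"dy": 0,"dz": 0,"ax": 0,"ay": 0,"az": 0,"grip": 1}

```text
clock: 2.87
position: [0.4766, -0.0219, 0.1874]
ee_rot: [-0.0, 0.997, 0.072, -0.0]
contact_force: [0.2, -0.7, 0.2]
width: 0.0
gripper_force: 0.0
```

Request:
jog_arm:
  plan:
    - {"dx": 2,"dy": 0,"dz": 0,"ax": 0,"ay": 0,"az": 0,"grip": 1}
    - {"dx": 3,"dy": 0,"dz": 0,"ax": 0,"ay": 0,"az": 0,"grip": 1}
    - {"dx": 3,"dy": 0,"dz": 0,"ax": 0,"ay": 0,"az": 0,"grip": 1}
    - {"dx": 3,"dy": 0,"dz": 0,"ax": 0,"ay": 0,"az": 0,"grip": 1}
    - {"dx": 3,"dy": 0,"dz": 0,"ax": 0,"ay": 0,"az": 0,"grip": 1}
    - {"dx": 3,"dy": 0,"dz": 0,"ax": 0,"ay": 0,"az": 0,"grip": 1}
    - {"dx": 3,"dy": 0,"dz": 0,"ax": 0,"ay": 0,"az": 0,"grip": 1}
    - {"dx": 3,"dy": 0,"dz": 0,"ax": 0,"ay": 0,"az": 0,"grip": 1}
    - {"dx": 3,"dy": 0,"dz": 0,"ax": 0,"ay": 0,"az": 0,"grip": 1}

```text
clock: 3.62
position: [0.502, -0.018, 0.1876]
ee_rot: [-0.0, 0.997, 0.072, -0.001]
contact_force: [-4.1, 0.8, 3.1]
width: 0.0002
gripper_force: 1.9
```

```bash
python3 -c "
from h import *
st()
d=imaging.get_image('top');cv2.imwrite('pics/t2.png',cv2.resize(d['image'][125:260,190:400],None,fx=3.8,fy=3.8)[:,:,::-1])"
```

```text
t 3.6167 board [-143.0999 -114.0544] tipz 14.153231479449147 yaw-B 4.149818100260272e-05 tz [-0.0015  0.0004 -1.    ] F [-3.9062  1.3673] 3.1319493420167195 w 0.0002488779845393419 q [-0.1744  0.3938  1.9591  0.0001  0.7902  1.2527]
```

View pics/t2.png

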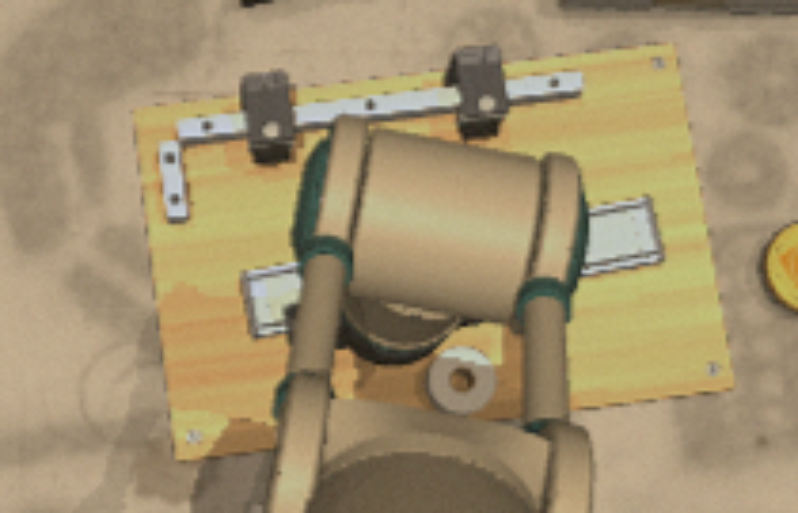

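The arm hides the strip's middle, but both ends show (about (248,300) and (657,230) in the crop). The left end has started to swing in, and the roll at (460,380) is untouched. I continue the left push.

Request:
jog_arm:
  plan:
    - {"dx": 3,"dy": 0,"dz": 0,"ax": 0,"ay": 0,"az": 0,"grip": 1}
    - {"dx": 3,"dy": 0,"dz": 0,"ax": 0,"ay": 0,"az": 0,"grip": 1}
    - {"dx": 3,"dy": 0,"dz": 0,"ax": 0,"ay": 0,"az": 0,"grip": 1}
    - {"dx": 3,"dy": 0,"dz": 0,"ax": 0,"ay": 0,"az": 0,"grip": 1}

```text
clock: 4.0
position: [0.5149, -0.0165, 0.1876]
ee_rot: [0.0, 0.997, 0.072, 0.001]
contact_force: [-1.6, -0.1, -1.6]
width: 0.0002
gripper_force: 0.8
```

```bash
cat >> h.py <<'E'
def ends(d,show=True):
    # white/grey pixels of both visible strip ends -> min-area rect of their union
    im=d["image"];hsv=cv2.cvtColor(im,cv2.COLOR_RGB2HSV)
    def reg(y0,y1,x0,x1):
        f=np.zeros(im.shape[:2],np.uint8);q=proj(d,np.c_[(O+np.array([[x0,y0],[x0,y1],[x1,y1],[x1,y0]])@Rb.T)/1000,np.full(4,.026)])
        cv2.fillConvexPoly(f,q.astype(np.int32),1); return f>0
    w=(hsv[...,1]<60)&(hsv[...,2]>95)
    for n,(a,b) in dict(L=(-85,-2),R=(-345,-255)).items():
        m=w&reg(a,b,-170,-40 if n=="L" else -20)
        if m.sum()<20: print(n,"none");continue
        P=tob(ray(d,big(m)[:,0],.026)*1000); r=cv2.minAreaRect(P.astype(np.float32)); print(n,cv2.boxPoints(r).round(1).tolist())
E
python3 -c "
from h import *
st()
d=imaging.get_image('top');ends(d)"
```

```text
t 4.0 board [-130.1242 -114.4501] tipz 14.241691806114858 yaw-B -4.594769894677997e-05 tz [ 0.0014 -0.0002 -1.    ] F [-1.6336  0.1766] -1.5621142108623793 w 0.0001894223136678995 q [-0.1672  0.4075  1.9322  0.      0.8006  1.2601]
L [[-119.69999694824219, -65.5], [-76.69999694824219, -71.0], [-72.19999694824219, -36.0], [-115.19999694824219, -30.5]]
R [[-122.19999694824219, -311.0], [-77.0999984741211, -311.79998779296875], [-76.0, -253.10000610351562], [-121.0999984741211, -252.3000030517578]]
```

Request:
jog_arm:
  plan:
    - {"dx": -5,"dy": 0,"dz": 0,"ax": 0,"ay": 0,"az": 0,"grip": 1}
    - {"dx": 0,"dy": 14,"dz": 0,"ax": 0,"ay": 0,"az": 0,"grip": 0.5}
    - {"dx": 0,"dy": 15,"dz": 1,"ax": 0,"ay": 0,"az": 0,"grip": 0.5}
    - {"dx": 0,"dy": 15,"dz": 1,"ax": 0,"ay": 0,"az": 0,"grip": 0.5}
    - {"dx": 0,"dy": 13,"dz": 0,"ax": 0,"ay": 0,"az": 0,"grip": 0.5}
    - {"dx": 2,"dy": 0,"dz": 0,"ax": 0,"ay": 0,"az": 0,"grip": 0.5}
    - {"dx": 3,"dy": 0,"dz": 0,"ax": 0,"ay": 0,"az": 0,"grip": 0.5}
    - {"dx": 3,"dy": 0,"dz": 0,"ax": 0,"ay": 0,"az": 0,"grip": 0.5}
    - {"dx": 3,"dy": 0,"dz": 0,"ax": 0,"ay": 0,"az": 0,"grip": 0.5}
    - {"dx": 3,"dy": 0,"dz": 0,"ax": 0,"ay": 0,"az": 0,"grip": 0.5}
    - {"dx": 3,"dy": 0,"dz": 0,"ax": 0,"ay": 0,"az": 0,"grip": 0.5}
    - {"dx": 3,"dy": 0,"dz": 0,"ax": 0,"ay": 0,"az": 0,"grip": 0.5}
    - {"dx": 3,"dy": 0,"dz": 0,"ax": 0,"ay": 0,"az": 0,"grip": 0.5}
    - {"dx": 3,"dy": 0,"dz": 0,"ax": 0,"ay": 0,"az": 0,"grip": 0.5}

```text
clock: 5.22
position: [0.542, -0.0689, 0.1856]
ee_rot: [-0.0, 0.997, 0.072, -0.002]
contact_force: [-4.6, 0.3, 4.3]
width: 0.043
gripper_force: 2.8
```

```bash
python3 -c "
from h import *
st()
d=imaging.get_image('top');ends(d)"
```

```text
t 5.2167 board [-110.8286 -170.1993] tipz 12.181955477471291 yaw-B 0.0014326952840735263 tz [-0.0041  0.0007 -1.    ] F [-4.4805  0.9823] 4.317796919164273 w 0.043007936621161445 q [-0.2537  0.4465  1.8626 -0.0005  0.8366  1.1724]
L [[-101.5, -32.20000076293945], [-101.30000305175781, -85.0999984741211], [-56.5, -84.9000015258789], [-56.70000076293945, -32.0]]
R none
```

Request:
jog_arm:
  plan:
    - {"dx": 3,"dy": 0,"dz": 0,"ax": 0,"ay": 0,"az": 0,"grip": 0.5}
    - {"dx": 4,"dy": 0,"dz": 0,"ax": 0,"ay": 0,"az": 0,"grip": 0.5}
    - {"dx": 4,"dy": 0,"dz": 0,"ax": 0,"ay": 0,"az": 0,"grip": 0.5}
    - {"dx": 4,"dy": 0,"dz": 0,"ax": 0,"ay": 0,"az": 0,"grip": 0.5}
    - {"dx": 4,"dy": 0,"dz": 0,"ax": 0,"ay": 0,"az": 0,"grip": 0.5}
    - {"dx": 4,"dy": 0,"dz": 0,"ax": 0,"ay": 0,"az": 0,"grip": 0.5}
    - {"dx": 4,"dy": 0,"dz": 0,"ax": 0,"ay": 0,"az": 0,"grip": 0.5}
    - {"dx": 3,"dy": 0,"dz": 0,"ax": 0,"ay": 0,"az": 0,"grip": 0.5}
    - {"dx": 2,"dy": 0,"dz": 0,"ax": 0,"ay": 0,"az": 0,"grip": 0.5}
    - {"dx": 0,"dy": 0,"dz": 0,"ax": 0,"ay": 0,"az": 0,"grip": 0.5}

```text
clock: 6.1
position: [0.5757, -0.0653, 0.1857]
ee_rot: [0.0, 0.997, 0.072, 0.001]
contact_force: [-1.1, -0.4, 0.3]
width: 0.0428
gripper_force: 0.2
```

```bash
python3 -c "
from h import *
st()
d=imaging.get_image('top');ends(d)
d=imaging.get_image('side');cv2.imwrite('pics/s3.png',cv2.resize(d['image'][130:270,110:320],None,fx=3.8,fy=3.8)[:,:,::-1])"
```

```text
t 6.1 board [ -76.9278 -171.4676] tipz 12.278591047163957 yaw-B 4.117129019917676e-05 tz [ 0.0017 -0.0002 -1.    ] F [-1.1372 -0.2156] 0.3116465447914245 w 0.04284490774954264 q [-0.2331  0.4824  1.7897  0.0003  0.8677  1.1939]
L [[-66.19999694824219, -34.0], [-66.19999694824219, -84.9000015258789], [-38.29999923706055, -84.9000015258789], [-38.29999923706055, -34.0]]
R [[-65.5, -257.5], [-64.0, -278.1000061035156], [-57.900001525878906, -277.6000061035156], [-59.400001525878906, -257.1000061035156]]
```

View pics/s3.png

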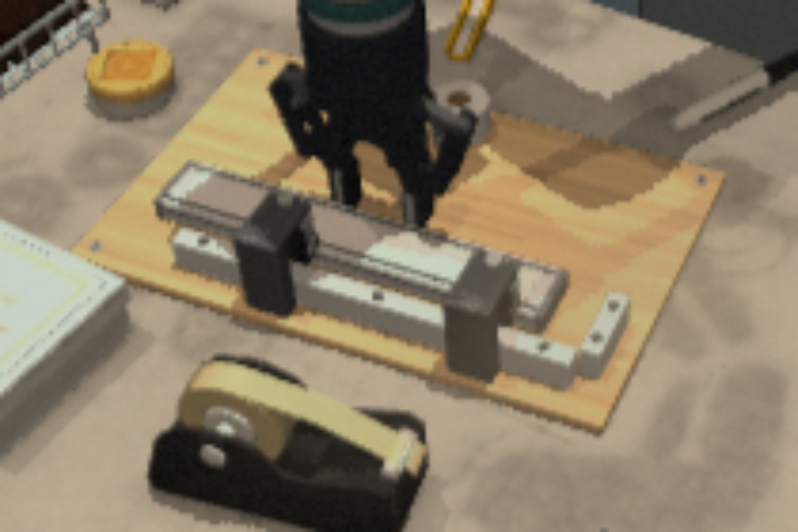

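Request:
jog_arm:
  plan:
    - {"dx": -3,"dy": 0,"dz": 0,"ax": 0,"ay": 0,"az": 0,"grip": 0.5}
    - {"dx": 0,"dy": -14,"dz": 0,"ax": 0,"ay": 0,"az": 0,"grip": 0.5}
    - {"dx": 0,"dy": -12,"dz": 0,"ax": 0,"ay": 0,"az": 0,"grip": 0.5}
    - {"dx": 3,"dy": 0,"dz": 0,"ax": 0,"ay": 0,"az": 0,"grip": 0.5}
    - {"dx": 2,"dy": 0,"dz": 0,"ax": 0,"ay": 0,"az": 0,"grip": 0.5}
    - {"dx": 2,"dy": 0,"dz": 0,"ax": 0,"ay": 0,"az": 0,"grip": 0.5}
    - {"dx": 2,"dy": 0,"dz": 0,"ax": 0,"ay": 0,"az": 0,"grip": 0.5}
    - {"dx": 0,"dy": 0,"dz": 0,"ax": 0,"ay": 0,"az": 0,"grip": 0.5}

```text
clock: 6.87
position: [0.5763, -0.0386, 0.1855]
ee_rot: [-0.0, 0.997, 0.072, -0.001]
contact_force: [-4.9, 1.6, 2.6]
width: 0.0424
gripper_force: 2.2
```

Request:
jog_arm:
  plan:
    - {"dx": 2,"dy": 0,"dz": 0,"ax": 0,"ay": 0,"az": 0,"grip": 0.5}
    - {"dx": 2,"dy": 0,"dz": 0,"ax": 0,"ay": 0,"az": 0,"grip": 0.5}
    - {"dx": 0,"dy": 0,"dz": 0,"ax": 0,"ay": 0,"az": 0,"grip": 0.5}

```text
clock: 7.12
position: [0.5787, -0.0383, 0.1854]
ee_rot: [-0.0, 0.997, 0.072, -0.004]
contact_force: [-9.2, 1.0, 7.7]
width: 0.043
gripper_force: 4.5
```

```bash
python3 -c "
from h import *
st()
d=imaging.get_image('top');ends(d)"
```

```text
t 7.1167 board [ -70.1058 -145.1658] tipz 12.019787718762956 yaw-B 1.3815175304160432e-05 tz [-0.0075  0.0003 -1.    ] F [-8.9762  2.3047] 7.713488411309131 w 0.042983620111785865 q [-0.1857  0.4854  1.7845 -0.0015  0.8791  1.2425]
L [[-61.400001525878906, -35.0], [-61.400001525878906, -83.9000015258789], [-38.29999923706055, -83.80000305175781], [-38.29999923706055, -35.0]]
R [[-63.79999923706055, -309.20001220703125], [-18.899999618530273, -316.70001220703125], [-14.300000190734863, -288.8999938964844], [-59.20000076293945, -281.5]]
```

Request:
jog_arm:
  plan:
    - {"dx": 1,"dy": 0,"dz": 0,"ax": 0,"ay": 0,"az": 0,"grip": 0.5}
    - {"dx": 0,"dy": 0,"dz": 0,"ax": 0,"ay": 0,"az": 0,"grip": 0.5}

```text
clock: 7.33
position: [0.5796, -0.0382, 0.1854]
ee_rot: [-0.0, 0.997, 0.072, -0.004]
contact_force: [-8.9, 0.3, 6.3]
width: 0.0426
gripper_force: 4.3
```

Request:
jog_arm:
  plan:
    - {"dx": 1,"dy": 0,"dz": 0,"ax": 0,"ay": 0,"az": 0,"grip": 0.5}
    - {"dx": 0,"dy": 0,"dz": 0,"ax": 0,"ay": 0,"az": 0,"grip": 0.5}

```text
clock: 7.5
position: [0.5808, -0.038, 0.1854]
ee_rot: [-0.0, 0.997, 0.072, -0.003]
contact_force: [-7.0, 0.3, 6.2]
width: 0.0426
gripper_force: 4.0
```

```bash
python3 -c "
from h import *
st()
d=imaging.get_image('top');ends(d)
cv2.imwrite('pics/t4.png',cv2.resize(d['image'][125:260,210:400],None,fx=4,fy=4)[:,:,::-1])"
```

```text
t 7.5 board [ -68.0037 -145.1746] tipz 11.975983455408652 yaw-B -0.000262011335169815 tz [-0.0067  0.0004 -1.    ] F [-6.9044  1.2932] 6.172829250065539 w 0.04255075404194759 q [-0.1846  0.4877  1.7801 -0.0011  0.8805  1.2435]
L [[-58.5, -35.0], [-58.5, -84.19999694824219], [-38.29999923706055, -84.19999694824219], [-38.29999923706055, -35.0]]
R [[-59.20000076293945, -281.3999938964844], [-58.400001525878906, -312.70001220703125], [-18.100000381469727, -311.70001220703125], [-18.899999618530273, -280.3999938964844]]
```

View pics/t4.png

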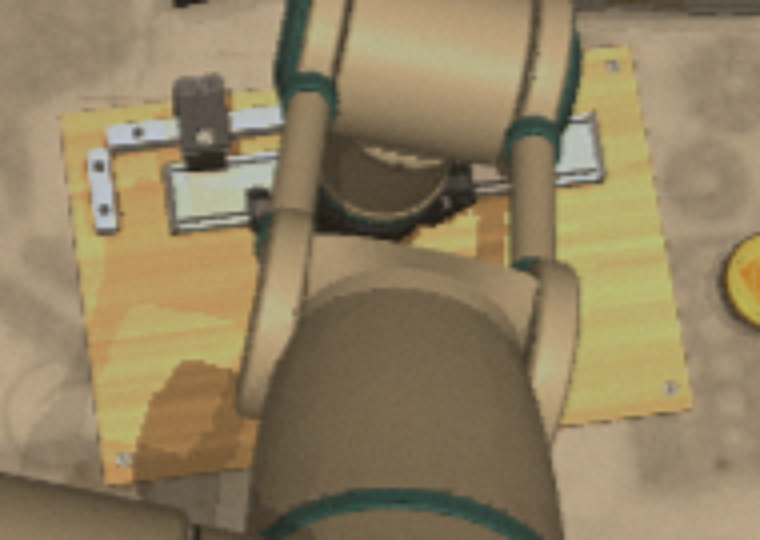

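The strip lies parallel to the fence, with its left end at about (170,200) and its right end at about (600,150). It is partly under the rollers, so I continue gently.

Request:
jog_arm:
  plan:
    - {"dx": 1.5,"dy": 0,"dz": 0,"ax": 0,"ay": 0,"az": 0,"grip": 0.5}
    - {"dx": 1.5,"dy": 0,"dz": 0,"ax": 0,"ay": 0,"az": 0,"grip": 0.5}
    - {"dx": 0,"dy": 0,"dz": 0,"ax": 0,"ay": 0,"az": 0,"grip": 0.5}

```text
clock: 7.8
position: [0.5843, -0.0375, 0.1854]
ee_rot: [-0.0, 0.997, 0.072, -0.002]
contact_force: [-6.9, 1.3, 5.2]
width: 0.0426
gripper_force: 3.4
```

Request:
jog_arm:
  plan:
    - {"dx": 1,"dy": 0,"dz": 0,"ax": 0,"ay": 0,"az": 0,"grip": 0.5}
    - {"dx": 1,"dy": 0,"dz": 0,"ax": 0,"ay": 0,"az": 0,"grip": 0.5}
    - {"dx": 0,"dy": 0,"dz": 0,"ax": 0,"ay": 0,"az": 0,"grip": 0.5}

```text
clock: 8.05
position: [0.5862, -0.0372, 0.1854]
ee_rot: [-0.0, 0.997, 0.072, -0.003]
contact_force: [-6.7, 1.4, 4.5]
width: 0.0427
gripper_force: 3.5
```

Request:
jog_arm:
  plan:
    - {"dx": 1,"dy": 0,"dz": 0,"ax": 0,"ay": 0,"az": 0,"grip": 0.5}
    - {"dx": 1,"dy": 0,"dz": 0,"ax": 0,"ay": 0,"az": 0,"grip": 0.5}
    - {"dx": 0,"dy": 0,"dz": 0,"ax": 0,"ay": 0,"az": 0,"grip": 0.5}

```text
clock: 8.3
position: [0.5882, -0.037, 0.1854]
ee_rot: [-0.0, 0.997, 0.072, -0.003]
contact_force: [-6.8, -0.1, 5.1]
width: 0.0424
gripper_force: 3.5
```

```bash
python3 -c "
from h import *
st()
d=imaging.get_image('top');ends(d)"
```

```text
t 8.3 board [ -60.5031 -145.1896] tipz 11.977867753681835 yaw-B -0.0003615489900850033 tz [-0.0054  0.0005 -1.    ] F [-6.7349  0.8638] 5.067149536374618 w 0.042397533186379836 q [-0.1806  0.4957  1.7637 -0.0006  0.8876  1.2473]
L [[-50.79999923706055, -34.29999923706055], [-50.79999923706055, -83.80000305175781], [-38.29999923706055, -83.80000305175781], [-38.29999923706055, -34.29999923706055]]
R [[-52.5, -311.3999938964844], [-18.600000381469727, -315.70001220703125], [-14.699999809265137, -284.8999938964844], [-48.599998474121094, -280.6000061035156]]
```

Request:
jog_arm:
  plan:
    - {"dx": 1,"dy": 0,"dz": 0,"ax": 0,"ay": 0,"az": 0,"grip": 0.5}
    - {"dx": 1,"dy": 0,"dz": 0,"ax": 0,"ay": 0,"az": 0,"grip": 0.5}
    - {"dx": 0,"dy": 0,"dz": 0,"ax": 0,"ay": 0,"az": 0,"grip": 0.5}

```text
clock: 8.6
position: [0.5902, -0.0367, 0.1854]
ee_rot: [-0.0, 0.997, 0.072, -0.003]
contact_force: [-6.6, 0.9, 4.0]
width: 0.0426
gripper_force: 3.5
```

Request:
jog_arm:
  plan:
    - {"dx": 1,"dy": 0,"dz": 0,"ax": 0,"ay": 0,"az": 0,"grip": 0.5}
    - {"dx": 0,"dy": 0,"dz": 0,"ax": 0,"ay": 0,"az": 0,"grip": 0.5}

```text
clock: 8.77
position: [0.5911, -0.0365, 0.1854]
ee_rot: [-0.0, 0.997, 0.072, -0.003]
contact_force: [-7.2, 0.3, 4.5]
width: 0.0426
gripper_force: 3.6
```

Request:
jog_arm:
  plan:
    - {"dx": 1,"dy": 0,"dz": 0,"ax": 0,"ay": 0,"az": 0,"grip": 0.5}
    - {"dx": 0,"dy": 0,"dz": 0,"ax": 0,"ay": 0,"az": 0,"grip": 0.5}

```text
clock: 8.93
position: [0.5921, -0.0364, 0.1854]
ee_rot: [-0.0, 0.997, 0.072, -0.003]
contact_force: [-7.5, 0.1, 4.5]
width: 0.0427
gripper_force: 3.6
```

Request:
jog_arm:
  plan:
    - {"dx": 1,"dy": 0,"dz": 0,"ax": 0,"ay": 0,"az": 0,"grip": 0.5}
    - {"dx": 0,"dy": 0,"dz": 0,"ax": 0,"ay": 0,"az": 0,"grip": 0.5}

```text
clock: 9.1
position: [0.5931, -0.0363, 0.1854]
ee_rot: [-0.0, 0.997, 0.072, -0.003]
contact_force: [-7.4, -0.1, 5.0]
width: 0.0426
gripper_force: 3.6
```

Request:
jog_arm:
  plan:
    - {"dx": 0.7,"dy": 0,"dz": 0,"ax": 0,"ay": 0,"az": 0,"grip": 0.5}
    - {"dx": 0,"dy": 0,"dz": 0,"ax": 0,"ay": 0,"az": 0,"grip": 0.5}

```text
clock: 9.27
position: [0.5937, -0.0362, 0.1854]
ee_rot: [-0.0, 0.997, 0.072, -0.003]
contact_force: [-7.3, 1.1, 5.2]
width: 0.0427
gripper_force: 3.7
```

```bash
python3 -c "
from h import *
st()
d=imaging.get_image('top');ends(d)"
```

```text
t 9.2667 board [ -54.9371 -145.2046] tipz 11.989488903181638 yaw-B -0.00041606545505015746 tz [-0.0057  0.0005 -1.    ] F [-7.1076  2.1266] 5.209163655875429 w 0.0426982974660666 q [-0.1776  0.502   1.7507 -0.0007  0.8945  1.2505]
L [[-47.0, -82.80000305175781], [-41.900001525878906, -83.4000015258789], [-35.79999923706055, -35.599998474121094], [-40.900001525878906, -35.0]]
R [[-45.5, -311.8999938964844], [-18.100000381469727, -312.20001220703125], [-17.600000381469727, -279.29998779296875], [-45.099998474121094, -278.8999938964844]]
```

Request:
jog_arm:
  plan:
    - {"dx": 0.7,"dy": 0,"dz": 0,"ax": 0,"ay": 0,"az": 0,"grip": 0.5}
    - {"dx": 0,"dy": 0,"dz": 0,"ax": 0,"ay": 0,"az": 0,"grip": 0.5}

```text
clock: 9.48
position: [0.594, -0.0361, 0.1854]
ee_rot: [-0.0, 0.997, 0.072, -0.003]
contact_force: [-8.6, 0.7, 5.3]
width: 0.0429
gripper_force: 4.1
```

Request:
jog_arm:
  plan:
    - {"dx": 0.7,"dy": 0,"dz": 0,"ax": 0,"ay": 0,"az": 0,"grip": 0.5}
    - {"dx": 0,"dy": 0,"dz": 0,"ax": 0,"ay": 0,"az": 0,"grip": 0.5}

```text
clock: 9.65
position: [0.5943, -0.0361, 0.1854]
ee_rot: [-0.0, 0.997, 0.072, -0.004]
contact_force: [-9.8, -0.3, 7.0]
width: 0.043
gripper_force: 4.8
```

Request:
jog_arm:
  plan:
    - {"dx": 0.7,"dy": 0,"dz": 0,"ax": 0,"ay": 0,"az": 0,"grip": 0.5}
    - {"dx": 0,"dy": 0,"dz": 0,"ax": 0,"ay": 0,"az": 0,"grip": 0.5}

```text
clock: 9.82
position: [0.5945, -0.0361, 0.1854]
ee_rot: [-0.0, 0.997, 0.072, -0.005]
contact_force: [-10.0, -0.2, 8.0]
width: 0.0428
gripper_force: 5.5
```

Request:
jog_arm:
  plan:
    - {"dx": 1,"dy": 0,"dz": 0,"ax": 0,"ay": 0,"az": 0,"grip": 0.5}
    - {"dx": 0,"dy": 0,"dz": 0,"ax": 0,"ay": 0,"az": 0,"grip": 0.5}

```text
clock: 9.98
position: [0.5951, -0.0361, 0.1853]
ee_rot: [-0.0, 0.997, 0.072, -0.006]
contact_force: [-12.2, -1.5, 9.8]
width: 0.0429
gripper_force: 6.1
```

Request:
jog_arm:
  plan:
    - {"dx": 0.7,"dy": 0,"dz": 0,"ax": 0,"ay": 0,"az": 0,"grip": 0.5}
    - {"dx": 0,"dy": 0,"dz": 0,"ax": 0,"ay": 0,"az": 0,"grip": 0.5}

```text
clock: 10.15
position: [0.5953, -0.036, 0.1853]
ee_rot: [-0.0, 0.997, 0.072, -0.006]
contact_force: [-13.5, -2.4, 9.8]
width: 0.0429
gripper_force: 6.8
```

```bash
python3 -c "
from h import *
st();print(sensors.get_state()['moment'])
d=imaging.get_image('top');ends(d)
cv2.imwrite('pics/t5.png',cv2.resize(d['image'][125:260,210:400],None,fx=4,fy=4)[:,:,::-1])"
```

```text
t 10.15 board [ -53.3189 -145.3136] tipz 11.904198007766553 yaw-B 0.0010235361449902891 tz [-0.0124 -0.0006 -0.9999] F [-13.7322  -0.4302] 9.815978993986558 w 0.04285340673439719 q [-0.1762  0.5054  1.7441 -0.0035  0.9042  1.2522]
[-0.3581  2.0669 -0.0656]
L [[-47.0, -82.80000305175781], [-41.900001525878906, -83.4000015258789], [-35.79999923706055, -35.599998474121094], [-40.900001525878906, -35.0]]
R [[-44.400001525878906, -312.29998779296875], [-18.100000381469727, -312.6000061035156], [-17.700000762939453, -279.70001220703125], [-43.900001525878906, -279.29998779296875]]
```

View pics/t5.png

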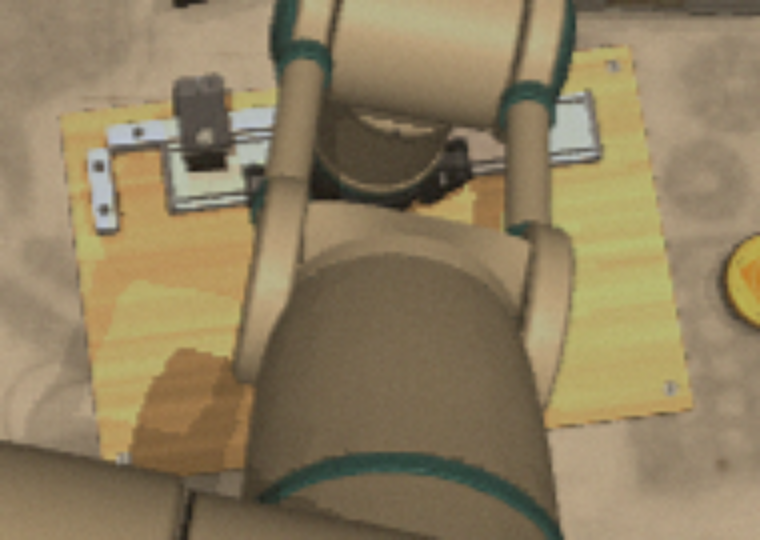

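The strip looks home, with its left end under the left roller at about (170,180). I press at the left and at the right to confirm it is flush.

Request:
jog_arm:
  plan:
    - {"dx": -7,"dy": 0,"dz": 0,"ax": 0,"ay": 0,"az": 0,"grip": 0.5}
    - {"dx": 0,"dy": -15,"dz": 0,"ax": 0,"ay": 0,"az": 0,"grip": 0.5}
    - {"dx": 0,"dy": -15,"dz": 0,"ax": 0,"ay": 0,"az": 0,"grip": 0.5}
    - {"dx": 0,"dy": -15,"dz": 0,"ax": 0,"ay": 0,"az": 0,"grip": 0.5}
    - {"dx": 0,"dy": -10,"dz": 0,"ax": 0,"ay": 0,"az": 0,"grip": 0.5}
    - {"dx": 1.5,"dy": 0,"dz": 0,"ax": 0,"ay": 0,"az": 0,"grip": 0.5}
    - {"dx": 1.5,"dy": 0,"dz": 0,"ax": 0,"ay": 0,"az": 0,"grip": 0.5}
    - {"dx": 1,"dy": 0,"dz": 0,"ax": 0,"ay": 0,"az": 0,"grip": 0.5}
    - {"dx": 0,"dy": 0,"dz": 0,"ax": 0,"ay": 0,"az": 0,"grip": 0.5}

```text
clock: 10.95
position: [0.5863, 0.0195, 0.1849]
ee_rot: [-0.001, 0.997, 0.072, -0.004]
contact_force: [-6.4, 2.4, 2.2]
width: 0.0425
gripper_force: 2.8
```

Request:
jog_arm:
  plan:
    - {"dx": 1,"dy": 0,"dz": 0,"ax": 0,"ay": 0,"az": 0,"grip": 0.5}
    - {"dx": 1,"dy": 0,"dz": 0,"ax": 0,"ay": 0,"az": 0,"grip": 0.5}
    - {"dx": 0,"dy": 0,"dz": 0,"ax": 0,"ay": 0,"az": 0,"grip": 0.5}

```text
clock: 11.2
position: [0.587, 0.0195, 0.1848]
ee_rot: [-0.001, 0.997, 0.072, -0.006]
contact_force: [-10.7, 2.5, 5.5]
width: 0.043
gripper_force: 4.7
```

```bash
python3 -c "
from h import *
st()"
```

```text
t 11.2 board [-53.6103 -89.1669] tipz 11.44559677453347 yaw-B 0.0005534966080175674 tz [-0.0115  0.0012 -0.9999] F [-10.2158   3.9873] 5.5225086492276025 w 0.04297742787592621 q [-0.0853  0.4954  1.7662  0.0003  0.8915  1.3411]
```

Request:
jog_arm:
  plan:
    - {"dx": 1,"dy": 0,"dz": 0,"ax": 0,"ay": 0,"az": 0,"grip": 0.5}
    - {"dx": 0,"dy": 0,"dz": 0,"ax": 0,"ay": 0,"az": 0,"grip": 0.5}

```text
clock: 11.37
position: [0.5873, 0.0195, 0.1848]
ee_rot: [-0.001, 0.997, 0.072, -0.007]
contact_force: [-11.6, 1.2, 7.6]
width: 0.0427
gripper_force: 5.6
```

Request:
jog_arm:
  plan:
    - {"dx": -8,"dy": 0,"dz": 0,"ax": 0,"ay": 0,"az": 0,"grip": 0.5}
    - {"dx": 0,"dy": 20,"dz": 0,"ax": 0,"ay": 0,"az": 0,"grip": 0.5}
    - {"dx": 0,"dy": 20,"dz": 0,"ax": 0,"ay": 0,"az": 0,"grip": 0.5}
    - {"dx": 0,"dy": 20,"dz": 0,"ax": 0,"ay": 0,"az": 0,"grip": 0.5}
    - {"dx": 0,"dy": 20,"dz": 0,"ax": 0,"ay": 0,"az": 0,"grip": 0.5}
    - {"dx": 0,"dy": 20,"dz": 0,"ax": 0,"ay": 0,"az": 0,"grip": 0.5}
    - {"dx": 0,"dy": 20,"dz": 0,"ax": 0,"ay": 0,"az": 0,"grip": 0.5}
    - {"dx": 0,"dy": 20,"dz": 0,"ax": 0,"ay": 0,"az": 0,"grip": 0.5}
    - {"dx": 0,"dy": 12,"dz": 0,"ax": 0,"ay": 0,"az": 0,"grip": 0.5}
    - {"dx": 1.5,"dy": 0,"dz": 0,"ax": 0,"ay": 0,"az": 0,"grip": 0.5}
    - {"dx": 1.5,"dy": 0,"dz": 0,"ax": 0,"ay": 0,"az": 0,"grip": 0.5}
    - {"dx": 1,"dy": 0,"dz": 0,"ax": 0,"ay": 0,"az": 0,"grip": 0.5}
    - {"dx": 1,"dy": 0,"dz": 0,"ax": 0,"ay": 0,"az": 0,"grip": 0.5}
    - {"dx": 0,"dy": 0,"dz": 0,"ax": 0,"ay": 0,"az": 0,"grip": 0.5}

```text
clock: 12.53
position: [0.6082, -0.1317, 0.1852]
ee_rot: [0.001, 0.997, 0.073, -0.003]
contact_force: [-6.3, -6.3, 2.0]
width: 0.0429
gripper_force: 3.7
```

```bash
python3 -c "
from h import *
st()"
```

```text
t 12.5333 board [ -54.2536 -241.8021] tipz 11.837028289481339 yaw-B 0.002397685490074075 tz [-0.0064 -0.0019 -1.    ] F [-7.1026 -5.3256] 1.9891879807148494 w 0.04290135010758709 q [-0.3238  0.5339  1.6855 -0.0048  0.9277  1.1039]
```

Request:
jog_arm:
  plan:
    - {"dx": 1,"dy": 0,"dz": 0,"ax": 0,"ay": 0,"az": 0,"grip": 0.5}
    - {"dx": 1,"dy": 0,"dz": 0,"ax": 0,"ay": 0,"az": 0,"grip": 0.5}
    - {"dx": 0,"dy": 0,"dz": 0,"ax": 0,"ay": 0,"az": 0,"grip": 0.5}

```text
clock: 12.78
position: [0.6089, -0.1316, 0.1852]
ee_rot: [0.001, 0.997, 0.073, -0.005]
contact_force: [-9.6, -8.0, 4.2]
width: 0.0431
gripper_force: 5.7
```

```bash
python3 -c "
from h import *
st()"
```

```text
t 12.7833 board [ -53.5917 -241.8068] tipz 11.809948640344174 yaw-B 0.0029186941100399766 tz [-0.0104 -0.0023 -0.9999] F [-10.6883  -6.5516] 4.151890346115825 w 0.043050948267050804 q [-0.3228  0.5355  1.6823 -0.0068  0.9329  1.1055]
```

Request:
jog_arm:
  plan:
    - {"dx": -8,"dy": 0,"dz": 0,"ax": 0,"ay": 0,"az": 0,"grip": 0.5}
    - {"dx": -6,"dy": 0,"dz": 0,"ax": 0,"ay": 0,"az": 0,"grip": 0.5}
    - {"dx": 0,"dy": 20,"dz": 0,"ax": 0,"ay": 0,"az": 0,"grip": 1}
    - {"dx": 0,"dy": 20,"dz": 0,"ax": 0,"ay": 0,"az": 0,"grip": 1}
    - {"dx": 0,"dy": 20,"dz": 0,"ax": 0,"ay": 0,"az": 0,"grip": 1}
    - {"dx": 0,"dy": 20,"dz": -2,"ax": 0,"ay": 0,"az": 0,"grip": 1}
    - {"dx": 0,"dy": 20,"dz": -1,"ax": 0,"ay": 0,"az": 0,"grip": 1}
    - {"dx": 0,"dy": 8,"dz": 0,"ax": 0,"ay": 0,"az": 0,"grip": 1}
    - {"dx": 0,"dy": 0,"dz": 0,"ax": 0,"ay": 0,"az": 0,"grip": 1}

```text
clock: 13.53
position: [0.6143, -0.2414, 0.1888]
ee_rot: [0.0, 0.997, 0.071, 0.001]
contact_force: [0.5, 0.5, 0.0]
width: 0.0
gripper_force: 0.0
```

```bash
python3 -c "
from h import *
st()
d=imaging.get_image('top');ends(d)
cv2.imwrite('pics/t6.png',cv2.resize(d['image'][125:260,210:400],None,fx=4,fy=4)[:,:,::-1])"
```

```text
t 13.5333 board [ -63.8891 -351.2798] tipz 15.44120014711578 yaw-B -0.0012614199997592612 tz [ 0.0019 -0.0006 -1.    ] F [0.5289 0.4276] 0.04481459058153939 w 4.902709717336028e-05 q [-0.4799  0.5726  1.5934  0.0004  0.9736  0.9484]
L [[-45.599998474121094, -83.69999694824219], [-39.0, -83.80000305175781], [-38.29999923706055, -35.0], [-44.900001525878906, -34.900001525878906]]
R [[-45.20000076293945, -311.8999938964844], [-18.100000381469727, -312.20001220703125], [-17.299999237060547, -253.3000030517578], [-44.5, -252.89999389648438]]
```

View pics/t6.png

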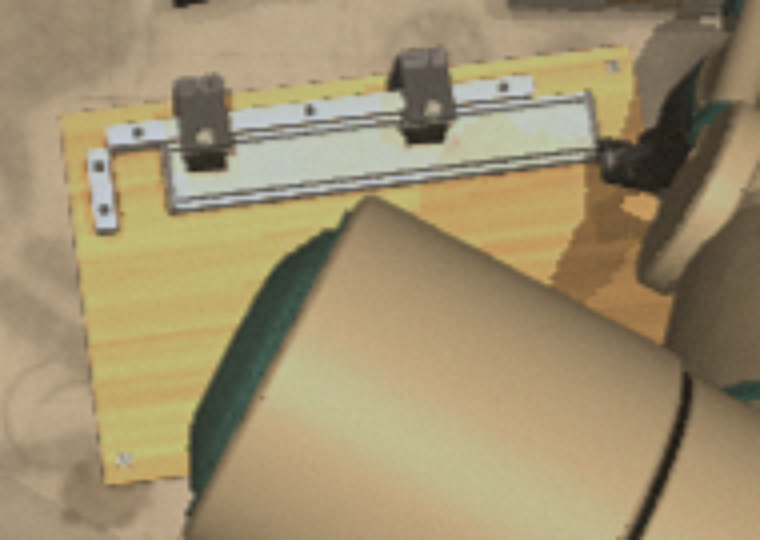

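The strip lies flush along the fence, from its left end at (170,180) to its right end at (595,125). The gap to the end stop is about 33 mm, and the closed fingers are beyond its right end. I move them behind that end.

Request:
jog_arm:
  plan:
    - {"dx": 14,"dy": 0,"dz": 0,"ax": 0,"ay": 0,"az": 0,"grip": 1}
    - {"dx": 14,"dy": 0,"dz": 0,"ax": 0,"ay": 0,"az": 0,"grip": 1}
    - {"dx": 14,"dy": 0,"dz": 0,"ax": 0,"ay": 0,"az": 0,"grip": 1}
    - {"dx": 0,"dy": -5,"dz": 0,"ax": 0,"ay": 0,"az": 0,"grip": 1}
    - {"dx": 0,"dy": -5,"dz": 0,"ax": 0,"ay": 0,"az": 0,"grip": 1}
    - {"dx": 0,"dy": -5,"dz": 0,"ax": 0,"ay": 0,"az": 0,"grip": 1}
    - {"dx": 0,"dy": -2,"dz": 0,"ax": 0,"ay": 0,"az": 0,"grip": 1}
    - {"dx": 0,"dy": -2,"dz": 0,"ax": 0,"ay": 0,"az": 0,"grip": 1}
    - {"dx": 0,"dy": -2,"dz": 0,"ax": 0,"ay": 0,"az": 0,"grip": 1}
    - {"dx": 0,"dy": -2,"dz": 0,"ax": 0,"ay": 0,"az": 0,"grip": 1}
    - {"dx": 0,"dy": -2,"dz": 0,"ax": 0,"ay": 0,"az": 0,"grip": 1}
    - {"dx": 0,"dy": -2,"dz": 0,"ax": 0,"ay": 0,"az": 0,"grip": 1}
    - {"dx": 0,"dy": 0,"dz": 0,"ax": 0,"ay": 0,"az": 0,"grip": 1}

```text
clock: 14.67
position: [0.6514, -0.2093, 0.1889]
ee_rot: [0.002, 0.997, 0.072, 0.0]
contact_force: [-0.8, -4.6, -1.5]
width: -0.0004
gripper_force: 2.0
```

```bash
python3 -c "
from h import *
st()
d=imaging.get_image('top');ends(d)"
```

```text
t 14.6667 board [ -22.6583 -324.7846] tipz 15.484573067454306 yaw-B 0.0006750864178838856 tz [ 0.0005 -0.0037 -1.    ] F [-1.492  -4.4223] -1.4889288548965012 w -0.0003609487647936443 q [-0.4116  0.6018  1.5322 -0.0037  1.0057  1.0169]
L [[-45.400001525878906, -32.5], [-45.400001525878906, -81.30000305175781], [-38.29999923706055, -81.30000305175781], [-38.29999923706055, -32.5]]
R [[-44.400001525878906, -253.1999969482422], [-44.29999923706055, -302.70001220703125], [-17.700000762939453, -302.6000061035156], [-17.799999237060547, -253.10000610351562]]
```

Request:
jog_arm:
  plan:
    - {"dx": 0,"dy": -2,"dz": 0,"ax": 0,"ay": 0,"az": 0,"grip": 1}
    - {"dx": 0,"dy": -2,"dz": 0,"ax": 0,"ay": 0,"az": 0,"grip": 1}
    - {"dx": 0,"dy": -2,"dz": 0,"ax": 0,"ay": 0,"az": 0,"grip": 1}
    - {"dx": 0,"dy": -2,"dz": 0,"ax": 0,"ay": 0,"az": 0,"grip": 1}
    - {"dx": 0,"dy": -2,"dz": 0,"ax": 0,"ay": 0,"az": 0,"grip": 1}
    - {"dx": 0,"dy": -2,"dz": 0,"ax": 0,"ay": 0,"az": 0,"grip": 1}
    - {"dx": 0,"dy": -2,"dz": 0,"ax": 0,"ay": 0,"az": 0,"grip": 1}
    - {"dx": 0,"dy": 0,"dz": 0,"ax": 0,"ay": 0,"az": 0,"grip": 1}

```text
clock: 15.38
position: [0.6493, -0.1955, 0.1889]
ee_rot: [0.002, 0.997, 0.072, 0.0]
contact_force: [-0.8, -5.4, -0.2]
width: -0.0004
gripper_force: 2.2
```

```bash
python3 -c "
from h import *
st()
d=imaging.get_image('top');ends(d)"
```

```text
t 15.3833 board [ -22.6707 -310.8342] tipz 15.457856173805567 yaw-B 0.0004871797139446854 tz [ 0.0004 -0.0034 -1.    ] F [-1.5227 -5.2001] -0.16884950601455817 w -0.0004199271235804408 q [-0.3941  0.5945  1.5475 -0.0036  0.9978  1.0346]
L [[-46.29999923706055, -19.700000762939453], [-45.599998474121094, -60.900001525878906], [-37.900001525878906, -60.79999923706055], [-38.599998474121094, -19.600000381469727]]
R [[-43.400001525878906, -253.10000610351562], [-43.400001525878906, -284.5], [-18.799999237060547, -284.5], [-18.799999237060547, -253.10000610351562]]
```

Request:
jog_arm:
  plan:
    - {"dx": 0,"dy": -2,"dz": 0,"ax": 0,"ay": 0,"az": 0,"grip": 1}
    - {"dx": 0,"dy": -2,"dz": 0,"ax": 0,"ay": 0,"az": 0,"grip": 1}
    - {"dx": 0,"dy": -2,"dz": 0,"ax": 0,"ay": 0,"az": 0,"grip": 1}
    - {"dx": 0,"dy": -2,"dz": 0,"ax": 0,"ay": 0,"az": 0,"grip": 1}
    - {"dx": 0,"dy": -2,"dz": 0,"ax": 0,"ay": 0,"az": 0,"grip": 1}
    - {"dx": 0,"dy": -1,"dz": 0,"ax": 0,"ay": 0,"az": 0,"grip": 1}
    - {"dx": 0,"dy": -1,"dz": 0,"ax": 0,"ay": 0,"az": 0,"grip": 1}
    - {"dx": 0,"dy": 0,"dz": 0,"ax": 0,"ay": 0,"az": 0,"grip": 1}

```text
clock: 16.1
position: [0.6477, -0.1838, 0.1889]
ee_rot: [0.002, 0.997, 0.072, 0.0]
contact_force: [-1.5, -6.4, -1.1]
width: 0.0001
gripper_force: 2.5
```

Request:
jog_arm:
  plan:
    - {"dx": 0,"dy": -1,"dz": 0,"ax": 0,"ay": 0,"az": 0,"grip": 1}
    - {"dx": 0,"dy": -1,"dz": 0,"ax": 0,"ay": 0,"az": 0,"grip": 1}
    - {"dx": 0,"dy": 0,"dz": 0,"ax": 0,"ay": 0,"az": 0,"grip": 1}

```text
clock: 16.35
position: [0.6474, -0.1819, 0.1889]
ee_rot: [0.002, 0.997, 0.072, 0.0]
contact_force: [-1.2, -6.8, -1.3]
width: 0.0003
gripper_force: 2.5
```

```bash
python3 -c "
from h import *
st()
d=imaging.get_image('top');ends(d)"
```

```text
t 16.35 board [ -22.6725 -297.1071] tipz 15.48778069135031 yaw-B 0.00046957910709952144 tz [ 0.0005 -0.0038 -1.    ] F [-2.1742 -6.5902] -1.338609916509327 w 0.00025564904593945313 q [-0.3764  0.5876  1.562  -0.004   0.9902  1.0525]
L [[-49.599998474121094, -0.800000011920929], [-42.900001525878906, -48.29999923706055], [-33.70000076293945, -47.0], [-40.400001525878906, 0.5]]
R [[-32.099998474121094, -254.8000030517578], [-27.5, -260.79998779296875], [-23.200000762939453, -257.5], [-27.799999237060547, -251.5]]
```

Request:
jog_arm:
  plan:
    - {"dx": 0,"dy": -1,"dz": 0,"ax": 0,"ay": 0,"az": 0,"grip": 1}
    - {"dx": 0,"dy": -1,"dz": 0,"ax": 0,"ay": 0,"az": 0,"grip": 1}
    - {"dx": 0,"dy": 0,"dz": 0,"ax": 0,"ay": 0,"az": 0,"grip": 1}

```text
clock: 16.65
position: [0.6471, -0.1799, 0.1889]
ee_rot: [0.002, 0.997, 0.072, 0.0]
contact_force: [-0.1, -5.0, -1.4]
width: -0.0001
gripper_force: 2.5
```

Request:
jog_arm:
  plan:
    - {"dx": 0,"dy": -1,"dz": 0,"ax": 0,"ay": 0,"az": 0,"grip": 1}
    - {"dx": 0,"dy": 0,"dz": 0,"ax": 0,"ay": 0,"az": 0,"grip": 1}

```text
clock: 16.82
position: [0.647, -0.1789, 0.1889]
ee_rot: [0.002, 0.997, 0.072, 0.0]
contact_force: [0.1, -5.7, -1.6]
width: 0.0002
gripper_force: 2.6
```

Request:
jog_arm:
  plan:
    - {"dx": 0,"dy": -1,"dz": 0,"ax": 0,"ay": 0,"az": 0,"grip": 1}
    - {"dx": 0,"dy": 0,"dz": 0,"ax": 0,"ay": 0,"az": 0,"grip": 1}

```text
clock: 16.98
position: [0.6468, -0.1782, 0.1889]
ee_rot: [0.002, 0.997, 0.072, 0.0]
contact_force: [-0.6, -7.1, -1.8]
width: 0.0001
gripper_force: 3.0
```

Request:
jog_arm:
  plan:
    - {"dx": 0,"dy": -1,"dz": 0,"ax": 0,"ay": 0,"az": 0,"grip": 1}
    - {"dx": 0,"dy": 0,"dz": 0,"ax": 0,"ay": 0,"az": 0,"grip": 1}

```text
clock: 17.15
position: [0.6468, -0.1779, 0.1889]
ee_rot: [0.003, 0.997, 0.072, 0.0]
contact_force: [0.0, -8.8, -1.3]
width: -0.0002
gripper_force: 3.8
```

Contact with the end stop: the finger has stalled and the force is rising. I press to about 11–12 N.

Request:
jog_arm:
  plan:
    - {"dx": 0,"dy": -1,"dz": 0,"ax": 0,"ay": 0,"az": 0,"grip": 1}
    - {"dx": 0,"dy": 0,"dz": 0,"ax": 0,"ay": 0,"az": 0,"grip": 1}

```text
clock: 17.32
position: [0.6467, -0.1776, 0.1889]
ee_rot: [0.004, 0.997, 0.072, 0.0]
contact_force: [-1.1, -11.0, -2.5]
width: 0.0
gripper_force: 4.6
```

Request:
jog_arm:
  plan:
    - {"dx": 0,"dy": -1,"dz": 0,"ax": 0,"ay": 0,"az": 0,"grip": 1}
    - {"dx": 0,"dy": 0,"dz": 0,"ax": 0,"ay": 0,"az": 0,"grip": 1}

```text
clock: 17.48
position: [0.6467, -0.1772, 0.189]
ee_rot: [0.005, 0.997, 0.073, 0.001]
contact_force: [-0.8, -12.6, -3.1]
width: 0.0002
gripper_force: 5.5
```

```bash
python3 -c "
from h import *
st()"
```

```text
t 17.4833 board [ -22.6937 -292.386 ] tipz 15.563760293401344 yaw-B 0.0017611851885711849 tz [ 0.0017 -0.009  -1.    ] F [ -2.6091 -12.3656] -3.070823503569256 w 0.00019713297808360828 q [-0.3689  0.5846  1.568  -0.0094  0.9842  1.0617]
```

Request:
jog_arm:
  plan:
    - {"dx": 0,"dy": 8,"dz": 0,"ax": 0,"ay": 0,"az": 0,"grip": 1}
    - {"dx": 0,"dy": 15,"dz": 0,"ax": 0,"ay": 0,"az": 0,"grip": 1}
    - {"dx": 0,"dy": 15,"dz": 0,"ax": 0,"ay": 0,"az": 0,"grip": 1}
    - {"dx": -15,"dy": 0,"dz": 0,"ax": 0,"ay": 0,"az": 0,"grip": 1}
    - {"dx": -20,"dy": 0,"dz": 0,"ax": 0,"ay": 0,"az": 0,"grip": 1}
    - {"dx": -10,"dy": 0,"dz": 0,"ax": 0,"ay": 0,"az": 0,"grip": 1}
    - {"dx": 0,"dy": 0,"dz": 0,"ax": 0,"ay": 0,"az": 0,"grip": 1}

```text
clock: 18.07
position: [0.6054, -0.2179, 0.1885]
ee_rot: [-0.001, 0.997, 0.071, -0.001]
contact_force: [-0.3, 0.4, -0.1]
width: -0.0
gripper_force: 0.0
```

```bash
python3 -c "
from h import *
st()
d=imaging.get_image('top');ends(d)
cv2.imwrite('pics/t7.png',cv2.resize(d['image'][125:260,210:400],None,fx=4,fy=4,interpolation=cv2.INTER_CUBIC)[:,:,::-1])"
```

```text
t 18.0667 board [ -69.3544 -326.7755] tipz 15.070964929713512 yaw-B -0.0017040204908498335 tz [-0.0025  0.0011 -1.    ] F [-0.2053  0.4796] -0.08969813836813369 w -3.1143035411375604e-05 q [-0.4536  0.5543  1.6326 -0.0001  0.9575  0.9754]
L [[-49.599998474121094, -0.800000011920929], [-45.099998474121094, -84.0999984741211], [-34.900001525878906, -83.5], [-39.400001525878906, -0.20000000298023224]]
R [[-44.099998474121094, -279.3999938964844], [-17.799999237060547, -279.3999938964844], [-17.799999237060547, -253.1999969482422], [-44.0, -253.10000610351562]]
```

View pics/t7.png

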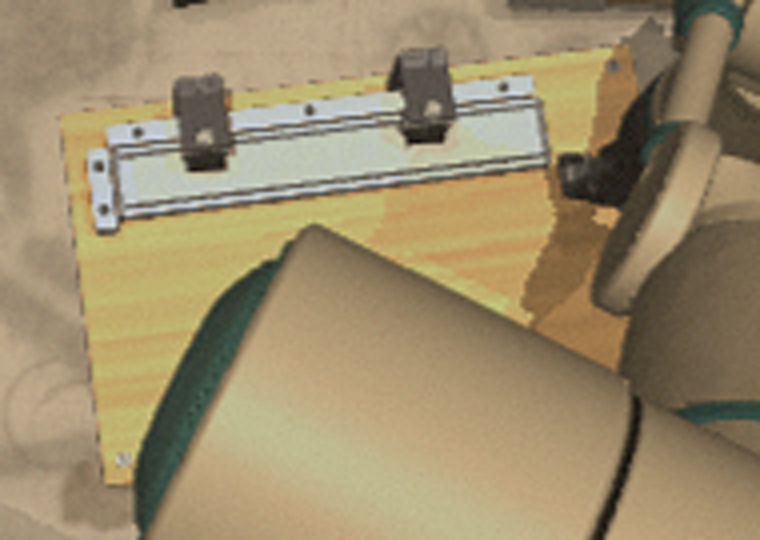

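The strip's left end touches the end stop at about (117,185), and its back edge lies along the fence to (540,100). I do one gentle check press on the front.

Request:
jog_arm:
  plan:
    - {"dx": 0,"dy": -15,"dz": 0,"ax": 0,"ay": 0,"az": 0,"grip": 1}
    - {"dx": 0,"dy": -20,"dz": 0,"ax": 0,"ay": 0,"az": 0,"grip": 0.5}
    - {"dx": 0,"dy": -20,"dz": 0,"ax": 0,"ay": 0,"az": 0,"grip": 0.5}
    - {"dx": 0,"dy": -20,"dz": 1,"ax": 0,"ay": 0,"az": 0,"grip": 0.5}
    - {"dx": 0,"dy": -20,"dz": 1,"ax": 0,"ay": 0,"az": 0,"grip": 0.5}
    - {"dx": 0,"dy": -20,"dz": 1,"ax": 0,"ay": 0,"az": 0,"grip": 0.5}
    - {"dx": 0,"dy": -20,"dz": 0,"ax": 0,"ay": 0,"az": 0,"grip": 0.5}
    - {"dx": 0,"dy": -20,"dz": 0,"ax": 0,"ay": 0,"az": 0,"grip": 0.5}
    - {"dx": 0,"dy": -20,"dz": 0,"ax": 0,"ay": 0,"az": 0,"grip": 0.5}
    - {"dx": 0,"dy": -12,"dz": 0,"ax": 0,"ay": 0,"az": 0,"grip": 0.5}
    - {"dx": 3,"dy": 0,"dz": 0,"ax": 0,"ay": 0,"az": 0,"grip": 0.5}
    - {"dx": 4,"dy": 0,"dz": 0,"ax": 0,"ay": 0,"az": 0,"grip": 0.5}
    - {"dx": 3,"dy": 0,"dz": 0,"ax": 0,"ay": 0,"az": 0,"grip": 0.5}
    - {"dx": 2,"dy": 0,"dz": 0,"ax": 0,"ay": 0,"az": 0,"grip": 0.5}
    - {"dx": 1,"dy": 0,"dz": 0,"ax": 0,"ay": 0,"az": 0,"grip": 0.5}
    - {"dx": 0,"dy": 0,"dz": 0,"ax": 0,"ay": 0,"az": 0,"grip": 0.5}

```text
clock: 19.45
position: [0.5929, -0.0311, 0.1854]
ee_rot: [-0.0, 0.997, 0.071, -0.001]
contact_force: [-4.5, -0.7, 3.2]
width: 0.0428
gripper_force: 2.0
```

Request:
jog_arm:
  plan:
    - {"dx": 1.5,"dy": 0,"dz": 0,"ax": 0,"ay": 0,"az": 0,"grip": 0.5}
    - {"dx": 1.5,"dy": 0,"dz": 0,"ax": 0,"ay": 0,"az": 0,"grip": 0.5}
    - {"dx": 0,"dy": 0,"dz": 0,"ax": 0,"ay": 0,"az": 0,"grip": 0.5}

```text
clock: 19.7
position: [0.5939, -0.0308, 0.1854]
ee_rot: [0.0, 0.997, 0.072, -0.004]
contact_force: [-8.8, -3.4, 6.5]
width: 0.043
gripper_force: 4.8
```

```bash
python3 -c "
from h import *
st()"
```

```text
t 19.7 board [ -54.0328 -139.9542] tipz 11.96859209895294 yaw-B 0.00026978241113218004 tz [-0.0083 -0.0011 -1.    ] F [-9.2192 -2.1462] 6.507813877487832 w 0.04296975812328143 q [-0.1681  0.5024  1.75   -0.0031  0.8971  1.2608]
```

Request:
jog_arm:
  plan:
    - {"dx": 1,"dy": 0,"dz": 0,"ax": 0,"ay": 0,"az": 0,"grip": 0.5}
    - {"dx": 0,"dy": 0,"dz": 0,"ax": 0,"ay": 0,"az": 0,"grip": 0.5}
    - {"dx": -6,"dy": 0,"dz": 0,"ax": 0,"ay": 0,"az": 0,"grip": 0.5}
    - {"dx": -12,"dy": 0,"dz": 0,"ax": 0,"ay": 0,"az": 0,"grip": 0.5}
    - {"dx": -12,"dy": 0,"dz": 0,"ax": 0,"ay": 0,"az": 0,"grip": 0.5}
    - {"dx": 0,"dy": 0,"dz": -15,"ax": 0,"ay": 0,"az": 0,"grip": 0.5}
    - {"dx": 0,"dy": 0,"dz": -25,"ax": 0,"ay": 0,"az": 0,"grip": 0.5}
    - {"dx": 0,"dy": 0,"dz": -25,"ax": 0,"ay": 0,"az": 0,"grip": 0.5}
    - {"dx": -20,"dy": 20,"dz": -25,"ax": 0,"ay": 0,"az": 0,"grip": 0.5}
    - {"dx": -20,"dy": 30,"dz": -25,"ax": 0,"ay": 0,"az": 0,"grip": 0.5}
    - {"dx": -20,"dy": 30,"dz": -25,"ax": 0,"ay": 0,"az": 0,"grip": 0.5}
    - {"dx": -20,"dy": 30,"dz": -25,"ax": 0,"ay": 0,"az": 0,"grip": 0.5}
    - {"dx": -20,"dy": 30,"dz": -15,"ax": 0,"ay": 0,"az": 0,"grip": 0.5}
    - {"dx": -20,"dy": 30,"dz": 0,"ax": 0,"ay": 0,"az": 0,"grip": 0.5}
    - {"dx": -20,"dy": 30,"dz": 0,"ax": 0,"ay": 0,"az": 0,"grip": 0.5}
    - {"dx": -20,"dy": 30,"dz": 0,"ax": 0,"ay": 0,"az": 0,"grip": 0.5}
    - {"dx": -20,"dy": 30,"dz": 0,"ax": 0,"ay": 0,"az": 0,"grip": 0.5}
    - {"dx": -20,"dy": 20,"dz": 0,"ax": 0,"ay": 0,"az": 0,"grip": 0.5}
    - {"dx": -10,"dy": 10,"dz": 0,"ax": 0,"ay": 0,"az": 0,"grip": 0.5}
    - {"dx": 0,"dy": 0,"dz": 0,"ax": 0,"ay": 0,"az": 0,"grip": 0.5}

```text
clock: 21.37
position: [0.4024, -0.3495, 0.3621]
ee_rot: [0.002, 0.998, 0.069, 0.001]
contact_force: [0.3, -0.5, 0.1]
width: 0.0427
gripper_force: 0.0
```

```bash
python3 -c "
from h import *
st()
d=imaging.get_image('top');ends(d)
cv2.imwrite('pics/t8.png',cv2.resize(d['image'][125:260,190:400],None,fx=3.8,fy=3.8,interpolation=cv2.INTER_CUBIC)[:,:,::-1])"
```

```text
t 21.3667 board [-289.0808 -427.8989] tipz 188.67453143178213 yaw-B -0.004656843805886296 tz [ 0.0015 -0.0033 -1.    ] F [ 0.1826 -0.5013] 0.09132098892198152 w 0.04274059513224174 q [-0.8453  0.2403  1.6649 -0.0011  1.233   0.587 ]
L [[-49.599998474121094, -0.800000011920929], [-44.400001525878906, -84.0999984741211], [-34.20000076293945, -83.5], [-39.400001525878906, -0.10000000149011612]]
R [[-44.400001525878906, -279.3999938964844], [-17.799999237060547, -279.3999938964844], [-17.799999237060547, -253.1999969482422], [-44.29999923706055, -253.10000610351562]]
```

View pics/t8.png

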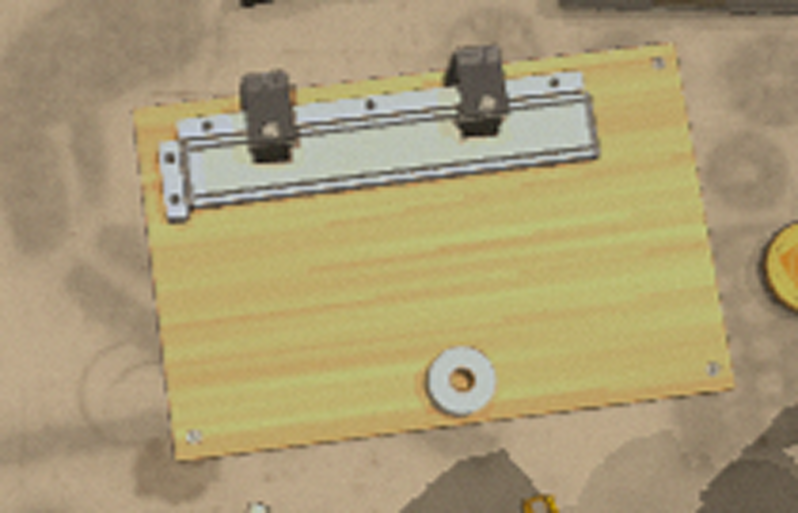

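The strip is flush along the fence, its left end touches the end stop at about (185,175), and the roll is still at (461,380). The arm is clear.

```bash
python3 -c "
from rig import manip
print(manip.sign_off())"
```

```text
the job is handed in; nothing more can be done
None
```

The ticket strip is flush along the fence with its end against the end stop, pressed with at most about 14 N at any reading. The label roll is where it was, the arm never went near the tin or the spool, and the job was handed in at about 21 s.

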